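Gauge the depth of a well in a surgical training block

ROBOT

A 6-joint arm with a two-finger parallel gripper is mounted at the origin on the work surface. World frame = base frame: x ahead of the robot, y to its left, z up, the work surface at z = 0. Lengths are in m, angles in rad, forces in N, time in s.
With the tool pointing down it reaches from about 0.375 to 0.9 m from the base axis. Payload 3.1 kg.
Tool frame: the origin (TCP) lies midway between the tips of the shut fingers; the grasp point (between the pads) lies 19 mm behind it (robot.grip_depth is the distance from the TCP to the grasp point, in m); y points along the fingers, z is the direction in which the jaws open and shut, and the axes are right-handed (so a half turn about y gives the same grasp; the last joint's range is limited). The gripper opens to 87 mm and grips with 3 to 60 N. Pads are 19 mm wide; open, the fingers measure 117 mm over their backs; the gripper's body (75 mm by 190 mm) begins 51 mm behind the grasp point.
Start: joints at [1.008, 0.527, 1.433, -0, 1.181, -0.178], TCP at [0.234, 0.58, 0.223] pointing down, gripper open.
Joint ranges: [-3.08, 3.08], [-0.75, 2.2], [0.22, 2.44], [-1.43, 4.57], [0, 2.65], [-2.85, 2.85]. Speed limits (rad/s): [2.79, 2.79, 3.14, 3.14, 3.14, 3.14].

INTERFACE

Orientations are given as a rotation vector (axis times angle).
In Python, from workcell import robot gives the robot as it stands.
- The arm moves only by the tool servo_tool, never from a script. Its argument "moves" is a list of rows, each a list of 7 numbers: the shift along the tool's x, y, z in m, then the turn, a rotation vector about the tool's x, y, z in rad, then the opening in per cent of the stroke, from 0 (shut) to 100 (fully open). A call has 1 to 12 rows; each row shifts and turns the commanded pose from where the row before left it, along the tool's axes as they then stand; what a row does not reach is not made up. A row lasts 1/8 s, in which the tool goes at most 62.5 mm and 10.7 degrees, less where a joint would pass 70% of its speed; a pose out of reach is approached as far as the arm can. A call is refused whole if a number of a shift passes 0.0625 or a number of a turn 0.188, either way. A call with a gripper value outside its range is refused whole. The fingers move at their own pace and stop on an object; "newtons" is the grip in N (left out, the last holds). Time passes only in rows, so rows that do not move let the fingers close. It gives the time, the measured TCP pose, the force and the opening at its end, in the units of the state.
- robot.sense(): the state, without advancing time (a new reading comes with each control period).
- robot.read_camera(name): name is "scene" or "top"; returns (picture, depth): 384x512x3 uint8, red, green, blue; 384x512 float32, m along the optical axis (not along the pixel's ray), 0 where there is no reading.
- robot.calibration(name): a dict with "fx", "fy", "cx", "cy" (pixels), "origin" and "attitude" of the camera in the world. Camera axes: x right, y down, z forward; pixel columns grow to the right and rows downward; lengths in m; the calibration is good to about 2 mm. A picture is of the moment at which its call begins. calibration takes no time and is no camera call.
- robot.hand_in(): hands the job in, once; it reports no verdict.
The state is a dict: "time": time; "qpos": joint angles; "joint_vel": joint speeds; "joint_efforts": joint torques, N m; "tool_pos": TCP position; "tool_rot": TCP orientation; "wrist_force": force on the tool from outside, world axes, zero at the start; "wrist_torque": the same for the moment, N m; "finger_gap": finger opening in m.
Only numpy, scipy, OpenCV 4.12 (cv2) and the standard library are available. Lean on these libraries where they do the work, as an engineer would, in place of code of your own. Each camera call takes 0.05 s, during which the arm holds its last target. There are 200 camera calls.

TASK

Measure the purple-rimmed well of the white training block: pick the depth gauge up by its black thumb grip, set it down gently with its base flat on the block and its rod over the middle of that well, and push the rod down until its tip just bears on the well's floor, without pressing hard (well under 15 N). Then press the red lock lever fully down so that the reading is kept, and leave the gauge standing there, untouched, with its tip still on the floor. Do not disturb the other things.

Things in the scene. Friction and masses are not known exactly. Their poses are not given: they have to be found in the camera images.
- gauge: depth gauge, about 0.5 kg, upright on its steel base. Origin: centre of the base's underside; z up along the rod, y along the base. Base 130 (y) x 26 (x) x 14 mm tall; grey head in its middle, 26 (x) x 34 (y), top 38 mm above the underside. A vertical steel rod, 6 mm thick, slides through the centre, with a black thumb grip on top. Red lock lever at the head's +y side
- grip (a point): centre of the thumb grip on the rod's top: 14 mm wide along the gauge's x (pinch these two faces), 26 mm along y, 18 mm tall. On the rod's axis, 99 mm above the base's underside with the rod fully up; lower by the value of joint slide
- slide (a joint): how far the rod is pushed down, m: 0 = up against its stop, 0.040 = fully down. Stiff slide (about 2 N of friction): the rod stays where left. Lifted by the grip, the rod first comes up to its stop, then the whole gauge hangs from it. With the base standing, pushing the rod takes 2 N, more once the tip meets a floor; let go, the tip keeps bearing on that floor with 2 to 3 N
- probe: the gauge's steel rod with its measuring tip; its frame is that of body gauge while the rod is fully up, and moves down with the rod
- probe_tip (a point): lowest point of the rod's round tip, on the rod's axis; 4 mm above the base's underside when the rod is fully up, lower by the value of joint slide
- lock (a joint): red lock lever, rad: 0 = open, slanting up and outwards (to the gauge's +y) at 34 degrees; 0.60 = fully down, level, at its stop, rod clamped. It brakes the rod from about 0.2 on. It stays where left and goes down under 3 to 8 N pressed from above on its outer half; at its stop the force rises sharply
- lever_end (a point): outer end of the lock lever, mid-thickness. The lever is 16 mm wide (gauge x), 6 mm thick, and reaches 52 mm from its hinge axis, which runs along the gauge's x at y = +21 mm, 28 mm above the base's underside. Press it from above about 35 mm out from the hinge
- block: white training block, fixed, 150 (x) x 250 (y) x 45 mm tall; origin: centre of its underside. Three wells 16 mm across at x = -35, y = 50, 0, -50 mm, rims yellow, purple and teal in any order. Each floor (rubber, gives 1 mm at 12 N) lies 17 to 31 mm below the block's top: not given, to be felt. At x = +48, y = 75, 0, -75 mm stand posts, 8 mm thick, 36 mm tall, two with foam sleeves
- well_purple (a point): centre of the mouth of the purple-rimmed well, level with the block's top face (45 mm above the table)
- sleeve_yellow: yellow foam sleeve (tube 22 mm across, 30 mm tall) on a post at the back of the block; leave alone; origin at the centre of its underside
- sleeve_teal: teal foam sleeve like the yellow one, on another post of the block; leave alone
- sleeve_purple: purple foam sleeve standing on the table (22 mm across, 30 mm tall); leave alone
- tape: black roll of tape lying flat, 84 mm across, 19 mm tall; leave alone
- tray: aluminium tray of spare white posts, 110 x 160 mm, 22 mm tall; leave alone
- driver: screwdriver, 160 mm, lying on the table; leave alone
- grasper: laparoscopic grasper lying on the table, long thin steel shaft and black ring handle; leave alone

How it is judged:
On the way, in this order (a step that is already met when the one before it is completed fails the run):
1. the gauge stands flat on the block with its rod over the purple well, rod not yet lowered to the floor and lock still open (angle between gauge's own z axis and vertical below 0.04 rad and z of gauge in the frame of block between 0.0425 and 0.0475 m and horizontal distance between probe_tip and well_purple below 0.0045 m and contact force between gauge and block above 1 N and value of joint lock below 0.2 rad), for 0.1 s.
2. the rod's tip bears on the floor of the purple well while the lock is still open (angle between gauge's own z axis and vertical below 0.04 rad and z of gauge in the frame of block between 0.0425 and 0.0475 m and horizontal distance between probe_tip and well_purple below 0.0045 m and z of probe_tip in the frame of block below 0.035 m and contact force between probe and block above 0.5 N and value of joint lock below 0.2 rad), for 0.2 s.
At the end, for the whole second after the job is handed in: the gauge stands still and flat on the block (base within 2.5 mm of the top face, tilt under 0.04 rad), its tip in the purple well within 4.5 mm of the middle, at least 10 mm below the block's top and bearing on the floor with more than 0.5 N, and the lock lever is down (above 0.53 rad) (angle between gauge's own z axis and vertical below 0.04 rad and z of gauge in the frame of block between 0.0425 and 0.0475 m and horizontal distance between probe_tip and well_purple below 0.0045 m and z of probe_tip in the frame of block below 0.035 m and contact force between probe and block above 0.5 N and value of joint lock above 0.53 rad and linear speed of gauge below 0.01 m/s); the robot touches nothing.
It fails at once if the rod presses on the block (the well's floor, or its top face) with more than 15 N (contact force between probe and block above 15 N).
It fails at once if the gauge is dropped, banged or pressed on the block with more than 50 N (contact force between gauge and block above 50 N).
It fails at once if the gauge is tipped over (angle between gauge's own z axis and vertical above 0.5 rad).
It fails at once if another thing is moved by more than 20 mm (distance of any of sleeve_yellow, sleeve_teal, sleeve_purple, tape, tray, driver, grasper from where it was at the start of the episode above 0.02 m).
It also fails if it takes over 61 s, if anything falls off the work surface, if the arm or the gripper's body presses on something with over 40 N, if the wrist force passes 120 N, or if a joint passes its speed limit or range.

## Working session

There is one attempt and no reset: what is moved stays moved. The work goes in short steps, Python scripts to look and compute and a tool call to move; the robot and the scene stay as the last step left them, time stands still between calls to the robot, and variables do not carry over. Pictures are saved under pics/ and viewed, on a budget of 10 in all, crops included, one or two more only if the job needs it, and the job is handed in when it is done.

Besides the shell and the picture viewer there is one more tool, called after ">>>" by a JSON object that holds its "fn" and its "kwargs". servo_tool: Moves the arm, as the interface text tells. Its arguments: {"type":"object","properties":{"moves":{"type":"array"},"newtons":{"type":"number"}},"required":["moves"]}

```bash
mkdir -p pics; ls; cat > h.py <<'E'
import numpy as np,cv2
from workcell import robot
from scipy.spatial.transform import Rotation as R
def att(c):
    a=np.array(c["attitude"],float)
    return a if a.shape==(3,3) else (R.from_rotvec(a).as_matrix() if a.size==3 else R.from_quat(a).as_matrix())
def ray(c,u,v,z):
    d=att(c)@np.array([(u-c["cx"])/c["fx"],(v-c["cy"])/c["fy"],1.]);o=np.array(c["origin"])
    return o+d*(z-o[2])/d[2]
def proj(c,p):
    q=att(c).T@(np.array(p)-np.array(c["origin"]))
    return np.array([c["fx"]*q[0]/q[2]+c["cx"],c["fy"]*q[1]/q[2]+c["cy"]])
def pts(c,dep):
    v,u=np.mgrid[:384,:512]
    P=np.stack([(u-c["cx"])/c["fx"]*dep,(v-c["cy"])/c["fy"]*dep,dep],-1)
    return P@att(c).T+np.array(c["origin"])
E
python3 - <<'E'
from h import *
for n in("scene","top"):
    im,d=robot.read_camera(n);cv2.imwrite(f"pics/{n}0.png",im[...,::-1]);np.save(f"{n}0.npy",d);print(n,robot.calibration(n))
print(robot.sense())
E
```

```text
pics
scene {'fx': 373.2509010229026, 'fy': 373.2509010229026, 'cx': 249.64398559823724, 'cy': 196.66562772921355, 'origin': array([ 1.00445794, -0.67884905,  0.64224271]), 'attitude': array([-2.1119511 , -0.62460858,  0.29184569])}
top {'fx': 488.6370166199867, 'fy': 488.6370166199867, 'cx': 252.75714795757926, 'cy': 195.3200684563823, 'origin': array([0.44823097, 0.01910478, 1.61753214]), 'attitude': array([-2.18457346,  2.15932327, -0.08034325])}
{'time': 0.1, 'qpos': array([ 1.00853178e+00,  5.28400200e-01,  1.43378898e+00, -4.83903894e-05,
        1.18140922e+00, -1.78515357e-01]), 'joint_vel': array([ 0.00077991, -0.00030817, -0.00180254, -0.00044408,  0.00218021,
        0.00012187]), 'joint_efforts': array([ 7.02538529e-06, -4.40984595e+01, -1.77150142e+01,  6.34621060e-02,
        5.33829792e-02, -4.74519641e-05]), 'tool_pos': array([0.23362897, 0.57896475, 0.2216482 ]), 'tool_rot': array([-1.55164173,  0.30166509, -0.30058446]), 'wrist_force': array([ 0.18072272,  0.43471405, -0.21581216]), 'wrist_torque': array([-0.01120205, -0.01908738,  0.05818838]), 'finger_gap': 0.08714415336479092}
```

View pics/top0.png

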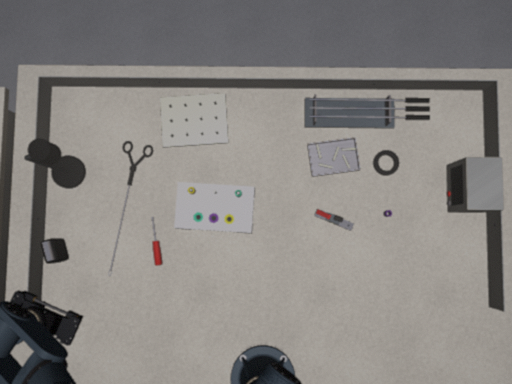

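View pics/scene0.png

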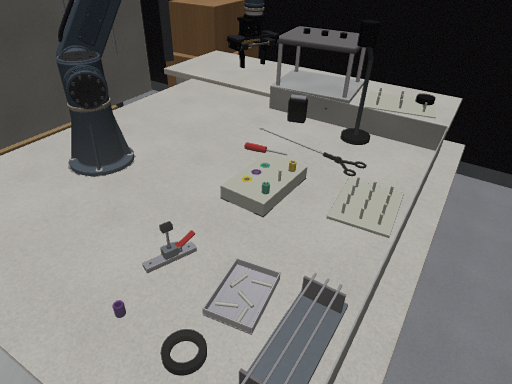

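The top view shows the gauge at about (334,218) with its red lever on the left. The block's wells from left to right are teal (198,217), purple (213,217) and yellow (229,218). I'll zoom in on the gauge and the block in both views.

```bash
python3 - <<'E'
from h import *
t=cv2.imread("pics/top0.png");s=cv2.imread("pics/scene0.png")
def cr(i,u,v,w,h,k):return cv2.resize(i[v:v+h,u:u+w],None,fx=k,fy=k,interpolation=cv2.INTER_CUBIC)
a=cr(t,310,203,50,30,8);b=cr(s,135,215,75,60,16/3) 
b=cv2.resize(b,(400,300));c=cr(t,170,178,100,60,4);d=cr(s,215,155,100,60,4)
out=np.vstack([np.hstack([a,c]),np.hstack([b,np.vstack([d,np.zeros((60,400,3),np.uint8)])])]);cv2.imwrite("pics/crop1.png",out)
C=robot.calibration("top");D=np.load("top0.npy");P=pts(C,D)
hsv=cv2.cvtColor(t,cv2.COLOR_BGR2HSV)
m=((P[...,2]>.035)&(P[...,2]<.055)).astype(np.uint8);m[:, :165]=0;m[:,265:]=0;m[:170]=0;m[245:]=0
cs=max(cv2.findContours(m,0,2)[0],key=cv2.contourArea);r=cv2.minAreaRect(cs);print(r,[ray(C,*p,.045).round(4)[:2] for p in cv2.boxPoints(r)])
for n in("top","scene"):
    i={"top":t,"scene":s}[n];h=cv2.cvtColor(i,cv2.COLOR_BGR2HSV);C=robot.calibration(n)
    for k,lo,hi,z in(("purple",(120,60,40),(160,255,255),.045),("yellow",(18,90,60),(34,255,255),.045),("teal",(75,70,40),(98,255,255),.045),("red",(0,150,80),(8,255,255),.043)):
        mm=cv2.inRange(h,lo,hi);q=cv2.connectedComponentsWithStats(mm)
        for l in range(1,q[0]):
            x,y,w,hh,A=q[2][l]
            if A>6: print(n,k,A,q[3][l].round(1),ray(C,x+w/2-.5,y+hh/2-.5,z).round(4),(x,y,w,hh))
# gauge depth
g=P[205:232,312:356];print((g[...,2]*1000).round().astype(int)[::1,::2])
E
```

```text
((213.71400451660156, 207.0758819580078), (77.53620910644531, 46.471824645996094), 3.5763344764709473) [array([0.4753, 0.2919]), array([0.6255, 0.2864]), array([0.6125, 0.0352]), array([0.4628, 0.0427])]
top purple 25 [388.  212.8] [ 0.5327 -0.3965  0.045 ] (np.int32(385), np.int32(210), np.int32(7), np.int32(6))
top purple 53 [213.1 217.9] [0.5085 0.1656 0.045 ] (np.int32(209), np.int32(214), np.int32(9), np.int32(9))
top yellow 29 [191. 190.] [0.5983 0.2386 0.045 ] (np.int32(188), np.int32(187), np.int32(7), np.int32(7))
top yellow 59 [228.7 218.5] [0.5075 0.114  0.045 ] (np.int32(225), np.int32(214), np.int32(9), np.int32(10))
top teal 22 [237.8 192.8] [0.5902 0.0878 0.045 ] (np.int32(235), np.int32(190), np.int32(6), np.int32(7))
top teal 56 [197.9 216.7] [0.5127 0.214  0.045 ] (np.int32(194), np.int32(212), np.int32(9), np.int32(10))
top red 8 [448.5 193.5] [ 0.5963 -0.5919  0.043 ] (np.int32(448), np.int32(192), np.int32(2), np.int32(4))
top red 44 [323.1 213.8] [ 0.5256 -0.1884  0.043 ] (np.int32(317), np.int32(210), np.int32(13), np.int32(9))
top red 124 [156.8 253.1] [0.3942
[... 3932 characters left out ...]
 21    3]
 [  -2   -4    0    5    1    2    4    6   -6    5    3   -1    1   -4
    17   12   13   14   16   19   18    0]
 [   2   -3    3    3    0    4    5   -1    1   -4    0    0    4   -7
    -2   14    9   15   15   11    2    4]
 [   3   -1   -3    0   -5    0   -1    4   -5    4    3    5   -1   -3
     5   -6   10   16   13   15   -2   -4]
 [   0    2   -1   -7    2    4    1    4   -5   -4    0    6    6    1
     1    1    4    0   13   12  -10    5]
 [   4    7    0   -8    2   -5    1   10   -1    4   -2   -4    1   -1
    -3   -6   -1   -7   -3   18   -3    1]
 [   5    3    4    9   -2    3    1    2   -4    6   -4    2    2    1
    -1    1   -3    2    1   -2   -4    5]]
```

View pics/crop1.png

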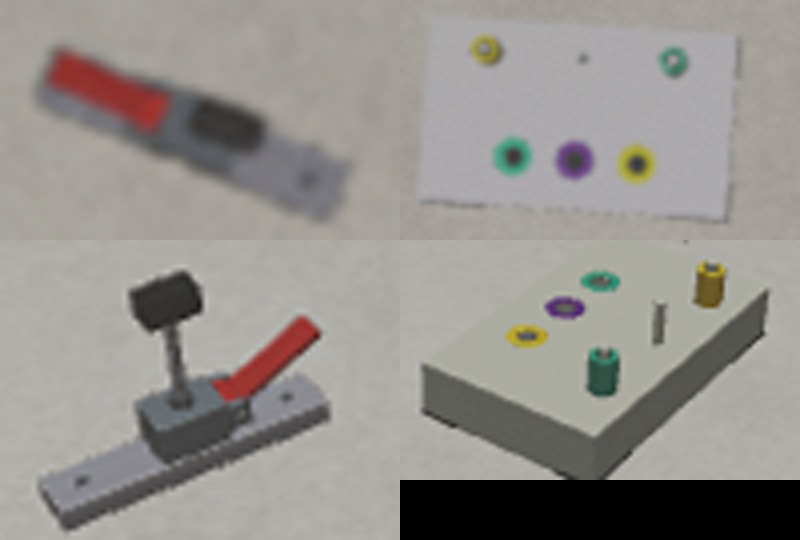

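Crops: both views agree on the purple well to about 2 mm. The gauge stands with its lever toward +y, swung slightly toward +x. Next I'll get the grip position, the yaw and the tool axes.

```bash
cat >> h.py <<'E'
def tool():
    s=robot.sense();M=R.from_rotvec(s["tool_rot"]).as_matrix();return s,M
def plan(p,yaw):
    "shift in tool axes to reach TCP p, and turn about tool y so jaw axis (tool z) has given world yaw (mod pi); also levelling"
    s,M=tool();best=None
    for f in(0,np.pi):
        z=np.array([np.cos(yaw+f),np.sin(yaw+f),0]);y=np.array([0,0,-1.]);T=np.stack([np.cross(y,z),y,z],1)
        rv=R.from_matrix(M.T@T).as_rotvec()
        if best is None or np.linalg.norm(rv)<np.linalg.norm(best):best=rv
    print("t",s["time"],"tcp",s["tool_pos"].round(4),"q6",s["qpos"][5].round(2),"shift",(M.T@(np.array(p)-s["tool_pos"])).round(4),"turn",best.round(4),"F",s["wrist_force"].round(2),"gap",round(s["finger_gap"],4))
    print(M.round(3))
E
python3 - <<'E'
from h import *
C=robot.calibration("top");P=pts(C,np.load("top0.npy"))
t=cv2.imread("pics/top0.png");s=cv2.imread("pics/scene0.png")
z=P[...,2];roi=np.zeros(z.shape,bool);roi[203:235,308:360]=1
m=((z>.009)&(z<.2)&roi).astype(np.uint8)
c=max(cv2.findContours(m,0,2)[0],key=cv2.contourArea);r=cv2.minAreaRect(c);print(r)
bp=cv2.boxPoints(r);e=sorted([ray(C,*((bp[i]+bp[(i+1)%4])/2),.014) for i in range(4)],key=lambda p:p[1]);d=e[-1]-e[0];print("base ends",e[-1],e[0],"len",np.linalg.norm(d),"centre",(e[-1]+e[0])/2,"y-axis yaw",np.arctan2(d[1],d[0]))
g=((z>.085)&(z<.13)&roi);vv,uu=np.nonzero(g);print("grip top",len(uu),uu.mean(),vv.mean(),ray(C,uu.mean(),vv.mean(),.108))
r2=cv2.minAreaRect(np.stack([uu,vv],1).astype(np.float32));print(r2)
bp=np.nonzero((z>.009)&(z<.022)&roi)
S=robot.calibration("scene");k=(s.max(2)<70);k[:210]=0;k[245:]=0;k[:,:150]=0;k[:,185:]=0
q=cv2.connectedComponentsWithStats(k.astype(np.uint8));print(q[2],q[3])
for l in range(1,q[0]):
    if q[2][l][4]>30:
        x,y,w,h,A=q[2][l];print("scene grip",ray(S,x+w/2-.5,y+h/2-.5,.099))
plan([.5,-.2,.2],d and 0 if False else np.arctan2(d[1],d[0])-np.pi/2)
E
```

```text
((333.65521240234375, 218.862060546875), (39.738800048828125, 9.284768104553223), 21.80141258239746)
base ends [ 0.53494253 -0.16667748  0.014     ] [ 0.48804494 -0.28716362  0.014     ] len 0.12929150426118452 centre [ 0.51149374 -0.22692055  0.014     ] y-axis yaw 1.1996032106045886
grip top 48 337.75 218.29166666666666 [ 0.50965214 -0.22519727  0.108     ]
((337.810302734375, 218.22413635253906), (9.099071502685547, 5.0137739181518555), 21.801410675048828)
[[     0      0    512    384 196507]
 [   160    222     13     11     97]
 [   167    233      1      2      2]
 [   168    237      1      1      1]
 [   168    239      1      1      1]] [[255.54606197 191.48157572]
 [165.81443299 227.        ]
 [167.         233.5       ]
 [168.         237.        ]
 [168.         239.        ]]
scene grip [ 0.51334909 -0.22854898  0.099     ]
t 0.1 tcp [0.2336 0.579  0.2216] q6 -0.18 shift [ 0.5386  0.0227 -0.6225] turn [1.8000e-03 1.5583e+00 1.3000e-03] F [ 0.18  0.43 -0.22] gap 0.0871
[[ 0.927 -0.001  0.374]
 [-0.374 -0.002  0.927]
 [-0.    -1.    -0.002]]
```

>>> {"fn": "servo_tool", "kwargs": {"moves": [[0.031,0,-0.036,0,0,0,100],[0.031,0,-0.036,0,0,0,100],[0.031,0,-0.036,0,0,0,100],[0.031,0,-0.036,0,0,0,100],[0.031,0,-0.036,0,0,0,100],[0.031,0,-0.036,0,0,0,100],[0.031,0,-0.036,0,0,0,100],[0.031,0,-0.036,0,0,0,100],[0.031,0,-0.036,0,0,0,100]]}}

```text
time: 1.23
tool_pos: [0.3716, 0.1732, 0.2225]
tool_rot: [-1.55, 0.301, -0.301]
wrist_force: [1.2, 0.3, -0.6]
finger_gap: 0.0872
```

>>> {"fn": "servo_tool", "kwargs": {"moves": [[0.031,0,-0.036,0,0,0,60],[0.031,0,-0.036,0,0,0,60],[0.031,0,-0.036,0,0,0,60],[0.031,0,-0.036,0,0,0,60],[0.031,0,-0.036,0,0,0,60],[0.031,0,-0.036,0,0,0,60],[0.031,0,-0.036,0,0,0,60],[0.031,0,-0.036,0,0,0,60],[0.031,0,-0.036,0,0,0,60]]}}

```text
time: 2.35
tool_pos: [0.5088, -0.2317, 0.2222]
tool_rot: [-1.549, 0.302, -0.301]
wrist_force: [-0.5, -0.2, 0.3]
finger_gap: 0.0521
```

>>> {"fn": "servo_tool", "kwargs": {"moves": [[0,0,0,0,0.156,0,60],[0,0,0,0,0.156,0,60],[0,0,0,0,0.156,0,60],[0,0,0,0,0.156,0,60],[0,0,0,0,0.156,0,60],[0,0,0,0,0.156,0,60],[0,0,0,0,0.156,0,60],[0,0,0,0,0.156,0,60],[0,0,0,0,0.156,0,60],[0,0,0,0,0.156,0,60]]}}

```text
time: 3.6
tool_pos: [0.5084, -0.23, 0.2221]
tool_rot: [-1.006, 1.483, -1.481]
wrist_force: [-0.3, 0.9, 0.1]
finger_gap: 0.0522
```

```bash
python3 - <<'E'
from h import *
plan([.511,-.227,.084],1.1996-np.pi/2)
E
```

```text
t 3.6 tcp [ 0.5084 -0.23    0.2221] q6 -0.25 shift [-0.0037  0.1381  0.0014] turn [ 0.0011 -0.007  -0.0003] F [-0.29  0.94  0.06] gap 0.0522
[[-0.369 -0.001  0.929]
 [-0.929  0.001 -0.369]
 [-0.    -1.    -0.001]]
```

>>> {"fn": "servo_tool", "kwargs": {"moves": [[-0.004,0.035,0.001,0,-0.007,0,60],[0,0.035,0,0,0,0,60],[0,0.035,0,0,0,0,60],[0,0.02,0,0,0,0,60],[0,0.013,0,0,0,0,60],[0,0,0,0,0,0,60]]}}

```text
time: 4.35
tool_pos: [0.5106, -0.2266, 0.0837]
tool_rot: [-1.014, 1.475, -1.472]
wrist_force: [0.3, -0.3, -0.4]
finger_gap: 0.0521
```

```bash
python3 - <<'E'
from h import *
plan([.511,-.227,.084],1.1996-np.pi/2)
im,d=robot.read_camera("scene");cv2.imwrite("pics/s1.png",cv2.resize(im[180:300,100:260,::-1],None,fx=5,fy=5))
E
```

```text
t 4.35 tcp [ 0.5106 -0.2266  0.0837] q6 -0.25 shift [ 0.0003 -0.0003  0.0005] turn [ 0.002   0.0052 -0.0005] F [ 0.28 -0.29 -0.4 ] gap 0.0521
[[-0.358 -0.002  0.934]
 [-0.934  0.001 -0.358]
 [-0.    -1.    -0.002]]
```

View pics/s1.png

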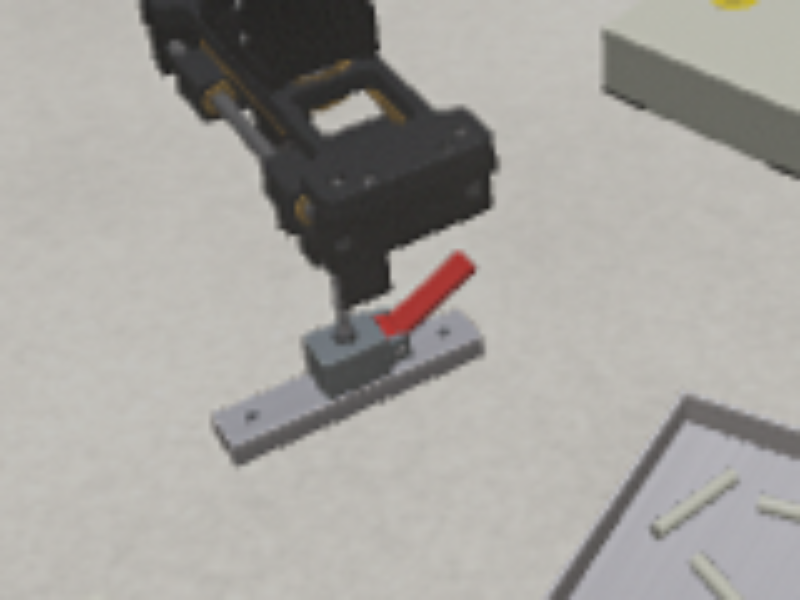

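The fingers straddle the grip and are clear of the lever. I'll close gently.

>>> {"fn": "servo_tool", "kwargs": {"moves": [[0,0,0,0,0,0,25],[0,0,0,0,0,0,20],[0,0,0,0,0,0,15],[0,0,0,0,0,0,0],[0,0,0,0,0,0,0],[0,0,0,0,0,0,0]], "newtons": 25}}

```text
time: 5.15
tool_pos: [0.5115, -0.2271, 0.0847]
tool_rot: [-1.013, 1.473, -1.474]
wrist_force: [0.1, 1.4, 0.7]
finger_gap: 0.0138
```

>>> {"fn": "servo_tool", "kwargs": {"moves": [[0,-0.005,0,0,0,0,0],[0,-0.01,0,0,0,0,0],[0,-0.02,0,0,0,0,0],[0,-0.03,0,0,0,0,0],[0,-0.03,0,0,0,0,0],[0,-0.02,0,0,0,0,0],[0,0,0,0,0,0,0]]}}

```text
time: 6.02
tool_pos: [0.5118, -0.2274, 0.2012]
tool_rot: [-1.012, 1.47, -1.476]
wrist_force: [0.7, -0.3, -5.7]
finger_gap: 0.0138
```

```bash
python3 - <<'E'
from h import *
# target jaw yaw: gauge x = block x, block y-axis tilted to +x by 3 deg
plan([.5095,.1645,.199],-0.053)
im,d=robot.read_camera("scene");cv2.imwrite("pics/s2.png",cv2.resize(im[130:270,100:260,::-1],None,fx=4,fy=4))
E
```

```text
t 6.025 tcp [ 0.5118 -0.2274  0.2012] q6 -0.25 shift [-0.3651  0.0013 -0.1424] turn [-0.0035 -0.3129  0.0015] F [ 0.7  -0.25 -5.68] gap 0.0138
[[-0.358  0.003  0.934]
 [-0.934 -0.002 -0.358]
 [ 0.001 -1.     0.004]]
```

View pics/s2.png

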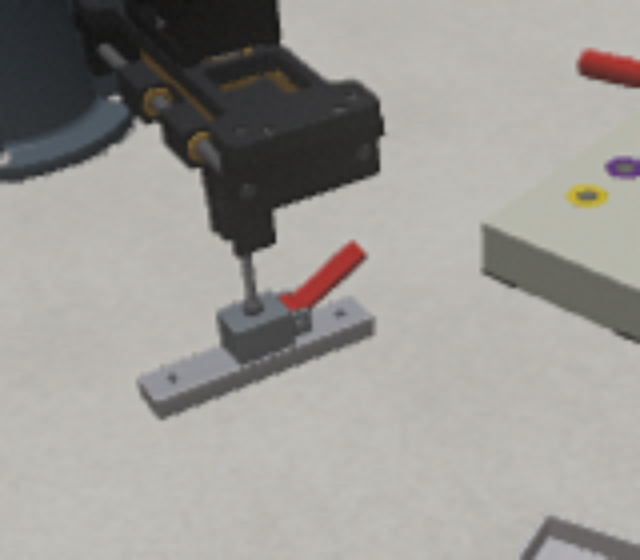

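>>> {"fn": "servo_tool", "kwargs": {"moves": [[-0.013,0,-0.005,0,0,0,0],[-0.029,0,-0.0113,0,0,0,0],[-0.029,0,-0.0113,0,0,0,0],[-0.029,0,-0.0113,0,0,0,0],[-0.029,0,-0.0113,0,0,0,0],[-0.029,0,-0.0113,0,0,0,0],[-0.029,0,-0.0113,0,0,0,0]]}}

```text
time: 6.95
tool_pos: [0.5085, -0.024, 0.1982]
tool_rot: [-1.015, 1.477, -1.471]
wrist_force: [-0.0, 0.0, -5.3]
finger_gap: 0.0138
```

>>> {"fn": "servo_tool", "kwargs": {"moves": [[-0.029,0,-0.0113,0,0,0,0],[-0.029,0,-0.0113,0,0,0,0],[-0.029,0,-0.0113,0,0,0,0],[-0.029,0,-0.0113,0,0,0,0],[-0.029,0,-0.0113,0,0,0,0],[-0.018,0,-0.007,0,0,0,0],[-0.01,0,-0.004,0,0,0,0],[0,0,0,0,-0.08,0,0],[0,0,0,0,-0.08,0,0],[0,0,0,0,-0.08,0,0],[0,0,0,0,-0.07,0,0],[0,0,0,0,0,0,0]]}}

```text
time: 8.45
tool_pos: [0.5088, 0.1589, 0.1993]
tool_rot: [-1.182, 1.252, -1.251]
wrist_force: [-0.1, 0.3, -4.6]
finger_gap: 0.0138
```

```bash
python3 - <<'E'
from h import *
plan([.5095,.1645,.135],-0.053)
a,d=robot.read_camera("scene");b,d2=robot.read_camera("top")
np.save("s3.npy",a);np.save("t3.npy",b);np.save("t3d.npy",d2)
cv2.imwrite("pics/s3.png",np.vstack([cv2.resize(a[90:220,190:330,::-1],None,fx=3,fy=3)[:300],cv2.resize(b[170:260,160:300,::-1],None,fx=3,fy=3)]))
E
```

```text
t 8.45 tcp [0.5088 0.1589 0.1993] q6 0.15 shift [-0.0056  0.0643  0.0004] turn [ 0.0007 -0.0045  0.0005] F [-0.09  0.31 -4.65] gap 0.0138
[[-0.057 -0.001  0.998]
 [-0.998 -0.    -0.057]
 [ 0.001 -1.    -0.001]]
```

View pics/s3.png

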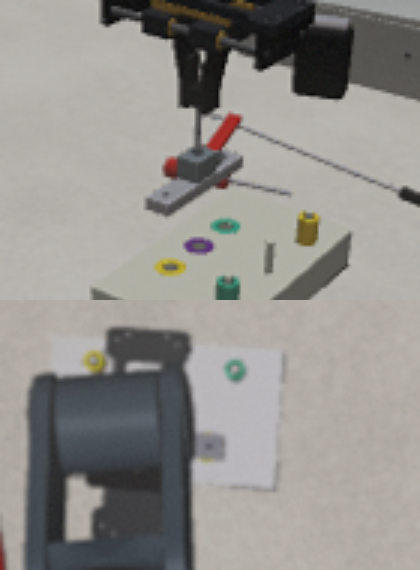

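The gauge hangs level near the well. The top view is blocked by the arm, so the scene view is the one to use. I'll lower it to about 8 mm above the block and measure there.

>>> {"fn": "servo_tool", "kwargs": {"moves": [[-0.003,0.015,0.001,0,-0.004,0,0],[-0.003,0.02,0,0,0,0,0],[0,0.015,0,0,0,0,0],[0,0.01,0,0,0,0,0],[0,0,0,0,0,0,0],[0,0,0,0,0,0,0]]}}

```text
time: 9.3
tool_pos: [0.5109, 0.1654, 0.1399]
tool_rot: [-1.183, 1.247, -1.248]
wrist_force: [1.1, -0.5, -5.0]
finger_gap: 0.0136
```

```bash
python3 - <<'E'
from h import *
plan([.5095,.1645,.1297],-0.053)
a,d=robot.read_camera("scene");np.save("s4.npy",a);np.save("s4d.npy",d)
S=robot.calibration("scene");tcp=robot.sense()["tool_pos"]
o=cv2.resize(a[130:210,205:305,::-1],None,fx=7,fy=7,interpolation=cv2.INTER_CUBIC)
# predicted gauge model edges if rod axis = TCP: base top corners, head top corners
zb=tcp[2]-.0847;yaw=-.053;ex=np.array([np.cos(yaw),np.sin(yaw)]);ey=np.array([-ex[1],ex[0]])
def poly(hx,hy,z,col):
    q=[proj(S,[*(tcp[:2]+sx*hx*ex+sy*hy*ey),z]) for sx,sy in((1,1),(1,-1),(-1,-1),(-1,1))]
    cv2.polylines(o,[np.int32(((np.array(q)-[205,130]+.5)*7))],True,col,1)
poly(.013,.065,zb+.014,(0,255,0));poly(.013,.017,zb+.038,(255,0,0));poly(.003,.003,zb+.06,(0,0,255))
cv2.imwrite("pics/s4.png",o)
E
```

```text
t 9.3 tcp [0.5109 0.1654 0.1399] q6 0.16 shift [ 0.001   0.0102 -0.0013] turn [-0.0011  0.0009 -0.0002] F [ 1.09 -0.54 -5.  ] gap 0.0136
[[-0.052  0.001  0.999]
 [-0.999  0.    -0.052]
 [-0.    -1.     0.001]]
```

View pics/s4.png

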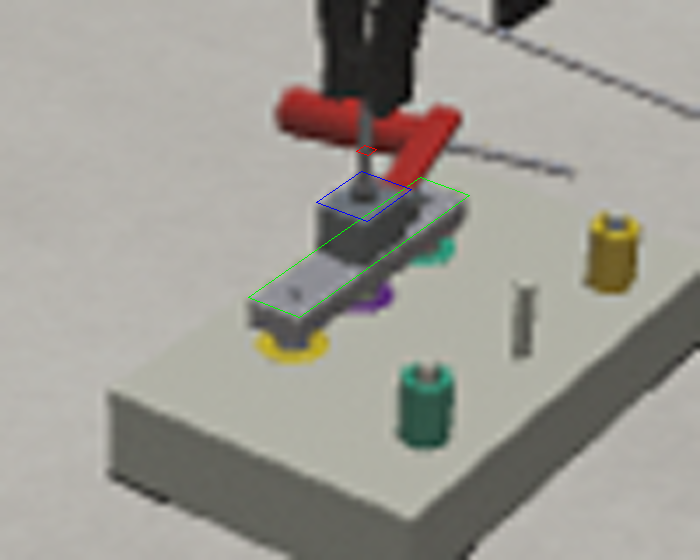

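The outline drawn for a rod axis at the TCP matches the base and head to about 1 pixel, so there is no noticeable grip offset. I'll correct by about 1.5 mm and descend gently.

>>> {"fn": "servo_tool", "kwargs": {"moves": [[0.0014,0.004,-0.001,0,0,0,0],[0,0.0035,0,0,0,0,0],[0,0.001,0,0,0,0,0],[0,0.0005,0,0,0,0,0],[0,0,0,0,0,0,0],[0,0,0,0,0,0,0]]}}

```text
time: 10.1
tool_pos: [0.5093, 0.1641, 0.1306]
tool_rot: [-1.184, 1.247, -1.247]
wrist_force: [-0.2, 0.2, -6.1]
finger_gap: 0.0138
```

>>> {"fn": "servo_tool", "kwargs": {"moves": [[0,0.0005,0,0,0,0,0],[0,0.0005,0,0,0,0,0],[0,0.0005,0,0,0,0,0],[0,0.0005,0,0,0,0,0],[0,0.0005,0,0,0,0,0],[0,0,0,0,0,0,0]]}}

```text
time: 10.85
tool_pos: [0.5095, 0.1638, 0.1283]
tool_rot: [-1.184, 1.247, -1.248]
wrist_force: [-0.3, -3.0, 1.2]
finger_gap: 0.0139
```

```bash
python3 - <<'E'
from h import *
plan([.5098,.164,.1297],-0.053)
E
```

```text
t 10.85 tcp [0.5095 0.1638 0.1283] q6 0.15 shift [-0.0002 -0.0014  0.0003] turn [-0.0007  0.0011  0.0003] F [-0.31 -3.02  1.16] gap 0.0139
[[-0.052  0.001  0.999]
 [-0.999 -0.    -0.052]
 [ 0.    -1.     0.001]]
```

The base is down and the wrist Fz has gone from -5 to +1 N. I'll lower the rod through the mouth carefully.

>>> {"fn": "servo_tool", "kwargs": {"moves": [[0,0.0007,0,0,0,0,0],[0,0.0007,0,0,0,0,0],[0,0.0007,0,0,0,0,0],[0,0.0007,0,0,0,0,0],[0,0,0,0,0,0,0]]}}

```text
time: 11.48
tool_pos: [0.5094, 0.164, 0.1252]
tool_rot: [-1.184, 1.247, -1.248]
wrist_force: [0.3, -3.4, 1.4]
finger_gap: 0.0138
```

>>> {"fn": "servo_tool", "kwargs": {"moves": [[0,0.0005,0,0,0,0,0],[0,0.0005,0,0,0,0,0],[0,0.0005,0,0,0,0,0],[0,0,0,0,0,0,0]]}}

```text
time: 11.98
tool_pos: [0.5094, 0.164, 0.1237]
tool_rot: [-1.184, 1.247, -1.248]
wrist_force: [1.0, -4.1, 1.5]
finger_gap: 0.0138
```

```bash
python3 - <<'E'
from h import *
plan([.5098,.164,.1297],-0.053)
a,d=robot.read_camera("scene")
S=robot.calibration("scene");tcp=robot.sense()["tool_pos"]
o=cv2.resize(a[130:210,205:305,::-1],None,fx=7,fy=7,interpolation=cv2.INTER_CUBIC)
zb=.045;yaw=-.053;ex=np.array([np.cos(yaw),np.sin(yaw)]);ey=np.array([-ex[1],ex[0]])
def poly(hx,hy,z,col):
    q=[proj(S,[*(tcp[:2]+sx*hx*ex+sy*hy*ey),z]) for sx,sy in((1,1),(1,-1),(-1,-1),(-1,1))]
    cv2.polylines(o,[np.int32(((np.array(q)-[205,130]+.5)*7))],True,col,1)
poly(.013,.065,zb+.014,(0,255,0));poly(.013,.017,zb+.038,(255,0,0))
cv2.imwrite("pics/s5.png",o)
E
```

```text
t 11.975 tcp [0.5094 0.164  0.1237] q6 0.15 shift [ 0.     -0.006   0.0004] turn [-0.0002  0.0009 -0.    ] F [ 0.95 -4.15  1.54] gap 0.0138
[[-0.052  0.     0.999]
 [-0.999  0.    -0.052]
 [-0.    -1.     0.   ]]
```

View pics/s5.png

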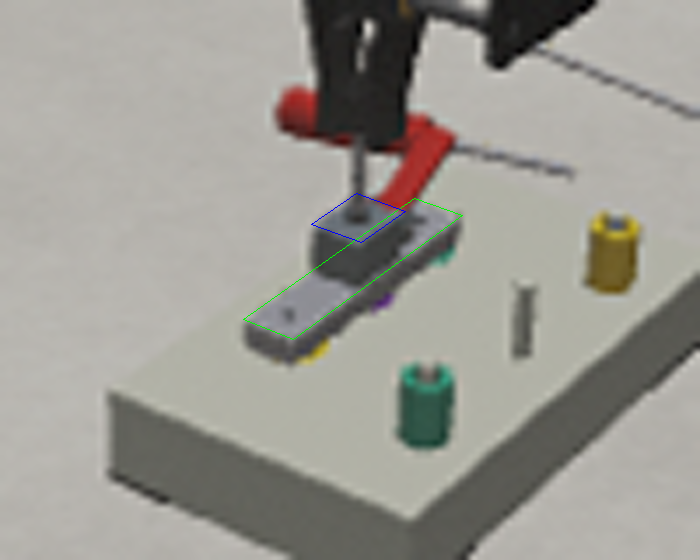

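The base is flat and matches the predicted outline. There is a lateral force of Fy -4 N, which I'll relieve slightly while going down.

>>> {"fn": "servo_tool", "kwargs": {"moves": [[0.0005,0.0005,0,0,0,0,0],[0,0.001,0,0,0,0,0],[0,0.001,0,0,0,0,0],[0,0,0,0,0,0,0]]}}

```text
time: 12.52
tool_pos: [0.5093, 0.1638, 0.1211]
tool_rot: [-1.184, 1.248, -1.247]
wrist_force: [0.1, -1.8, 0.9]
finger_gap: 0.0138
```

>>> {"fn": "servo_tool", "kwargs": {"moves": [[0.0005,0.001,0,0,0,0,0],[0,0.001,0,0,0,0,0],[0,0.001,0,0,0,0,0],[0,0,0,0,0,0,0]]}}

```text
time: 13.02
tool_pos: [0.5093, 0.1635, 0.1182]
tool_rot: [-1.183, 1.248, -1.247]
wrist_force: [1.0, 2.3, 0.6]
finger_gap: 0.0136
```

>>> {"fn": "servo_tool", "kwargs": {"moves": [[-0.0002,0.0015,0,0,0,0,0],[0,0.0015,0,0,0,0,0],[0,0.0015,0,0,0,0,0],[0,0.0015,0,0,0,0,0],[0,0.001,0,0,0,0,0],[0,0,0,0,0,0,0]]}}

```text
time: 13.78
tool_pos: [0.5092, 0.1633, 0.1111]
tool_rot: [-1.184, 1.247, -1.247]
wrist_force: [1.6, 2.2, -0.4]
finger_gap: 0.0139
```

>>> {"fn": "servo_tool", "kwargs": {"moves": [[0,0.0005,0,0,0,0,0],[0,0.0005,0,0,0,0,0],[0,0.0005,0,0,0,0,0],[0,0,0,0,0,0,0]]}}

```text
time: 14.28
tool_pos: [0.5092, 0.1633, 0.1097]
tool_rot: [-1.184, 1.247, -1.247]
wrist_force: [1.5, 3.4, 1.3]
finger_gap: 0.0136
```

>>> {"fn": "servo_tool", "kwargs": {"moves": [[0,0.0005,0,0,0,0,0],[0,0.0005,0,0,0,0,0],[0,0,0,0,0,0,0]]}}

```text
time: 14.65
tool_pos: [0.5092, 0.1632, 0.1087]
tool_rot: [-1.184, 1.247, -1.247]
wrist_force: [1.4, 3.8, 1.0]
finger_gap: 0.014
```

>>> {"fn": "servo_tool", "kwargs": {"moves": [[0,0.0005,0,0,0,0,0],[0,0.0005,0,0,0,0,0],[0,0,0,0,0,0,0]]}}

```text
time: 15.02
tool_pos: [0.5092, 0.1632, 0.1077]
tool_rot: [-1.184, 1.247, -1.247]
wrist_force: [1.8, 2.8, 1.9]
finger_gap: 0.0138
```

>>> {"fn": "servo_tool", "kwargs": {"moves": [[-0.0004,0.0004,0,0,0,0,0],[0,0.0004,0,0,0,0,0],[0,0,0,0,0,0,0]]}}

```text
time: 15.4
tool_pos: [0.5092, 0.1634, 0.1069]
tool_rot: [-1.185, 1.247, -1.248]
wrist_force: [2.2, 1.3, 1.3]
finger_gap: 0.0137
```

>>> {"fn": "servo_tool", "kwargs": {"moves": [[0,0.0004,0,0,0,0,0],[0,0.0004,0,0,0,0,0],[0,0,0,0,0,0,0]]}}

```text
time: 15.78
tool_pos: [0.5092, 0.1634, 0.1061]
tool_rot: [-1.185, 1.247, -1.247]
wrist_force: [1.8, 0.2, 0.6]
finger_gap: 0.0138
```

I'll drop the grip to 5 N so the fingers slip before the rod can press hard, then keep lowering.

>>> {"fn": "servo_tool", "kwargs": {"moves": [[0,0,0,0,0,0,0],[0,0.0005,0,0,0,0,0],[0,0.0004,0,0,0,0,0],[0,0,0,0,0,0,0]], "newtons": 5}}

```text
time: 16.27
tool_pos: [0.5092, 0.1635, 0.1052]
tool_rot: [-1.185, 1.247, -1.247]
wrist_force: [1.2, -1.6, 1.5]
finger_gap: 0.0139
```

>>> {"fn": "servo_tool", "kwargs": {"moves": [[0,0.0005,0,0,0,0,0],[0,0.0005,0,0,0,0,0],[0,0,0,0,0,0,0]]}}

```text
time: 16.65
tool_pos: [0.5092, 0.1635, 0.1042]
tool_rot: [-1.184, 1.247, -1.247]
wrist_force: [2.1, -1.7, 1.0]
finger_gap: 0.0141
```

>>> {"fn": "servo_tool", "kwargs": {"moves": [[0,0.0005,0,0,0,0,0],[0,0.0005,0,0,0,0,0],[0,0,0,0,0,0,0]]}}

```text
time: 17.02
tool_pos: [0.5092, 0.1635, 0.1032]
tool_rot: [-1.184, 1.247, -1.247]
wrist_force: [0.4, -3.0, 0.8]
finger_gap: 0.014
```

```bash
python3 -c "
from h import *
a,d=robot.read_camera('scene');plan([.5098,.164,.1297],-0.053)
cv2.imwrite('pics/s6.png',cv2.resize(a[130:210,205:305,::-1],None,fx=6,fy=6,interpolation=cv2.INTER_CUBIC))"
```

```text
t 17.075 tcp [0.5092 0.1635 0.1032] q6 0.15 shift [-0.0005 -0.0265  0.0006] turn [0.0001 0.001  0.0002] F [ 2.35 -2.86  1.22] gap 0.0142
[[-0.052 -0.     0.999]
 [-0.999 -0.    -0.052]
 [ 0.    -1.    -0.   ]]
```

View pics/s6.png

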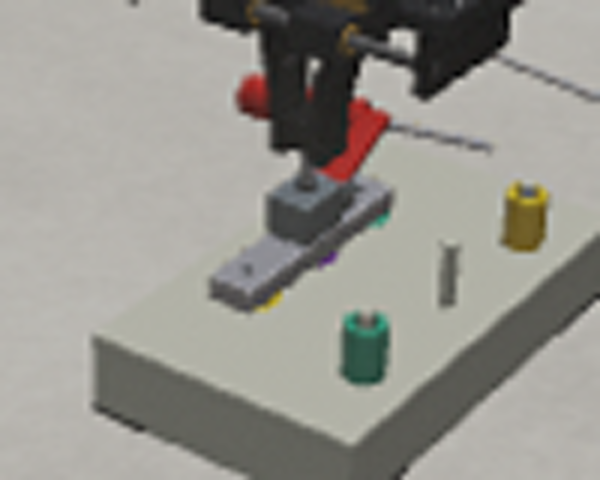

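The base is still flat, the fingers are following, and there is no contact with the floor yet at about 26 mm of slide. Continuing down.

>>> {"fn": "servo_tool", "kwargs": {"moves": [[0.0004,0.0005,0,0,0,0,0],[0,0.0005,0,0,0,0,0],[0,0,0,0,0,0,0]]}}

```text
time: 17.45
tool_pos: [0.5092, 0.1634, 0.1022]
tool_rot: [-1.184, 1.248, -1.247]
wrist_force: [1.9, -0.6, 0.9]
finger_gap: 0.014
```

>>> {"fn": "servo_tool", "kwargs": {"moves": [[0,0.0005,0,0,0,0,0],[0,0.0003,0,0,0,0,0],[0,0,0,0,0,0,0]]}}

```text
time: 17.82
tool_pos: [0.5092, 0.1634, 0.1014]
tool_rot: [-1.184, 1.247, -1.247]
wrist_force: [1.5, 0.0, 1.1]
finger_gap: 0.014
```

>>> {"fn": "servo_tool", "kwargs": {"moves": [[0,0.0005,0,0,0,0,0],[0,0.0003,0,0,0,0,0],[0,0,0,0,0,0,0]]}}

```text
time: 18.2
tool_pos: [0.5092, 0.1633, 0.1006]
tool_rot: [-1.184, 1.247, -1.247]
wrist_force: [2.2, 0.5, 1.1]
finger_gap: 0.0139
```

>>> {"fn": "servo_tool", "kwargs": {"moves": [[0,0.0005,0,0,0,0,0],[0,0.0003,0,0,0,0,0],[0,0,0,0,0,0,0]]}}

```text
time: 18.58
tool_pos: [0.5092, 0.1633, 0.0998]
tool_rot: [-1.184, 1.247, -1.247]
wrist_force: [2.1, -0.2, 1.6]
finger_gap: 0.0137
```

>>> {"fn": "servo_tool", "kwargs": {"moves": [[0,0.0005,0,0,0,0,0],[0,0.0003,0,0,0,0,0],[0,0,0,0,0,0,0]]}}

```text
time: 18.95
tool_pos: [0.5092, 0.1633, 0.099]
tool_rot: [-1.184, 1.247, -1.247]
wrist_force: [1.9, 1.5, 0.3]
finger_gap: 0.0139
```

>>> {"fn": "servo_tool", "kwargs": {"moves": [[0,0.0005,0,0,0,0,0],[0,0.0003,0,0,0,0,0],[0,0,0,0,0,0,0]]}}

```text
time: 19.32
tool_pos: [0.5092, 0.1633, 0.0982]
tool_rot: [-1.184, 1.247, -1.247]
wrist_force: [1.7, 1.0, 1.0]
finger_gap: 0.0138
```

>>> {"fn": "servo_tool", "kwargs": {"moves": [[0,0.0005,0,0,0,0,0],[0,0.0003,0,0,0,0,0],[0,0,0,0,0,0,0]]}}

```text
time: 19.7
tool_pos: [0.5093, 0.1633, 0.0975]
tool_rot: [-1.184, 1.247, -1.247]
wrist_force: [1.7, 1.9, 2.7]
finger_gap: 0.0138
```

>>> {"fn": "servo_tool", "kwargs": {"moves": [[0,0.0005,0,0,0,0,0],[0,0.0003,0,0,0,0,0],[0,0,0,0,0,0,0]]}}

```text
time: 20.08
tool_pos: [0.5093, 0.1633, 0.097]
tool_rot: [-1.184, 1.247, -1.248]
wrist_force: [1.2, 1.3, 4.3]
finger_gap: 0.0138
```

>>> {"fn": "servo_tool", "kwargs": {"moves": [[0,0.0003,0,0,0,0,0],[0,0,0,0,0,0,0],[0,0,0,0,0,0,0]]}}

```text
time: 20.45
tool_pos: [0.5094, 0.1633, 0.0968]
tool_rot: [-1.184, 1.247, -1.248]
wrist_force: [1.6, 1.7, 5.5]
finger_gap: 0.0142
```

The tip is on the floor: Fz has risen steadily to 5.5 N at about 33 mm of slide, which puts the well about 29 mm deep. I'll release and retreat straight up.

>>> {"fn": "servo_tool", "kwargs": {"moves": [[0,0,0,0,0,0,20],[0,0,0,0,0,0,25],[0,0,0,0,0,0,35],[0,0,0,0,0,0,35],[0,0,0,0,0,0,35]]}}

```text
time: 21.08
tool_pos: [0.5089, 0.1632, 0.0962]
tool_rot: [-1.185, 1.248, -1.247]
wrist_force: [0.1, 0.1, 0.0]
finger_gap: 0.0298
```

>>> {"fn": "servo_tool", "kwargs": {"moves": [[0,-0.005,0,0,0,0,35],[0,-0.015,0,0,0,0,35],[0,-0.025,0,0,0,0,35],[0,-0.015,0,0,0,0,35],[-0.02,0,0,0,0,0,35],[-0.032,0,0,0,0,0,20],[0,0,0,0,0,0,0],[0,0,0,0,0,0,0],[0,0,0,0,0,0,0],[0,0,0,0,0,0,0]]}}

```text
time: 22.32
tool_pos: [0.5118, 0.2146, 0.1562]
tool_rot: [-1.184, 1.248, -1.248]
wrist_force: [-0.7, -0.2, 0.0]
finger_gap: 0.0008
```

```bash
python3 -c "
from h import *
a,d=robot.read_camera('scene');plan([.5122,.2153,.1],-0.053)
S=robot.calibration('scene')
o=cv2.resize(a[110:210,195:305,::-1],None,fx=6,fy=6,interpolation=cv2.INTER_CUBIC)
tcp=np.array([.5094,.1635]);ex=np.array([np.cos(-.053),np.sin(-.053)]);ey=np.array([-ex[1],ex[0]])
q=[proj(S,[*(tcp+sx*.013*ex+sy*.065*ey),.059]) for sx,sy in((1,1),(1,-1),(-1,-1),(-1,1))]
cv2.polylines(o,[np.int32(((np.array(q)-[195,110]+.5)*6))],True,(0,255,0),1)
cv2.imwrite('pics/s7.png',o)"
```

```text
t 22.375 tcp [0.5119 0.2147 0.1563] q6 0.25 shift [-0.0007  0.0563  0.0003] turn [0.0003 0.0002 0.0001] F [-0.05  0.66  0.33] gap 0.0005
[[-0.053 -0.     0.999]
 [-0.999 -0.    -0.053]
 [ 0.    -1.    -0.   ]]
```

View pics/s7.png

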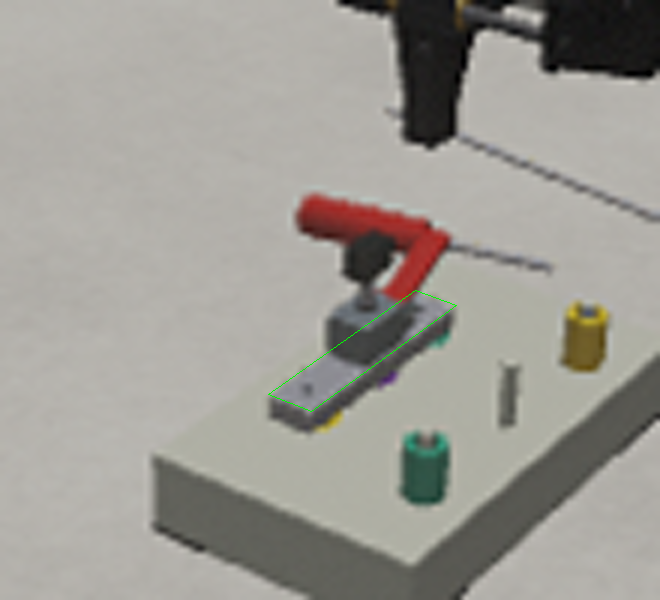

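The gauge stands flat where expected, the rod is down, the lever is open and the fingers are shut above it. Now I'll press the lever.

>>> {"fn": "servo_tool", "kwargs": {"moves": [[0,0.02,0,0,0,0,0],[0,0.02,0,0,0,0,0],[0,0.008,0,0,0,0,0],[0,0.002,0,0,0,0,0],[0,0.002,0,0,0,0,0],[0,0.002,0,0,0,0,0],[0,0.002,0,0,0,0,0]]}}

```text
time: 23.25
tool_pos: [0.5121, 0.2153, 0.1006]
tool_rot: [-1.183, 1.247, -1.248]
wrist_force: [-0.1, 0.0, -1.0]
finger_gap: 0.0008
```

>>> {"fn": "servo_tool", "kwargs": {"moves": [[0,0.002,0,0,0,0,0],[0,0.002,0,0,0,0,0],[0,0.002,0,0,0,0,0],[0,0.002,0,0,0,0,0],[0,0.002,0,0,0,0,0]]}}

```text
time: 23.88
tool_pos: [0.5122, 0.2153, 0.0904]
tool_rot: [-1.183, 1.247, -1.248]
wrist_force: [0.6, 1.5, 2.4]
finger_gap: 0.0007
```

>>> {"fn": "servo_tool", "kwargs": {"moves": [[0,0.002,0,0,0,0,0],[0,0.002,0,0,0,0,0],[0,0.002,0,0,0,0,0],[0,0,0,0,0,0,0]]}}

```text
time: 24.38
tool_pos: [0.512, 0.2152, 0.0842]
tool_rot: [-1.184, 1.247, -1.247]
wrist_force: [0.9, 0.9, 1.6]
finger_gap: 0.0005
```

>>> {"fn": "servo_tool", "kwargs": {"moves": [[0,0.0015,0,0,0,0,0],[0,0.0015,0,0,0,0,0],[0,0.0015,0,0,0,0,0],[0,0,0,0,0,0,0]]}}

```text
time: 24.88
tool_pos: [0.5119, 0.2152, 0.0798]
tool_rot: [-1.184, 1.247, -1.247]
wrist_force: [-0.0, 1.3, 3.5]
finger_gap: 0.0005
```

>>> {"fn": "servo_tool", "kwargs": {"moves": [[0,0.001,0,0,0,0,0],[0,0.0007,0,0,0,0,0],[0,0,0,0,0,0,0]]}}

```text
time: 25.25
tool_pos: [0.512, 0.2153, 0.0782]
tool_rot: [-1.184, 1.247, -1.247]
wrist_force: [0.3, 3.2, 5.0]
finger_gap: 0.0003
```

>>> {"fn": "servo_tool", "kwargs": {"moves": [[0,0.0005,0,0,0,0,0],[0,0.0005,0,0,0,0,0],[0,0,0,0,0,0,0]]}}

```text
time: 25.62
tool_pos: [0.512, 0.2154, 0.0772]
tool_rot: [-1.184, 1.248, -1.247]
wrist_force: [-0.1, 4.6, 4.9]
finger_gap: 0.0001
```

>>> {"fn": "servo_tool", "kwargs": {"moves": [[0,0.0005,0,0,0,0,0],[0,0.0005,0,0,0,0,0],[0,0,0,0,0,0,0]]}}

```text
time: 26.0
tool_pos: [0.512, 0.2155, 0.0764]
tool_rot: [-1.183, 1.247, -1.247]
wrist_force: [-0.3, 3.4, 4.8]
finger_gap: 0.0004
```

>>> {"fn": "servo_tool", "kwargs": {"moves": [[0,0.0004,0,0,0,0,0],[0,0,0,0,0,0,0]]}}

```text
time: 26.25
tool_pos: [0.512, 0.2155, 0.0763]
tool_rot: [-1.183, 1.247, -1.247]
wrist_force: [-0.4, 2.4, 7.7]
finger_gap: 0.0003
```

>>> {"fn": "servo_tool", "kwargs": {"moves": [[0,0.0004,0,0,0,0,0],[0,0,0,0,0,0,0]]}}

```text
time: 26.5
tool_pos: [0.512, 0.2155, 0.0762]
tool_rot: [-1.183, 1.247, -1.247]
wrist_force: [-1.7, 4.5, 10.3]
finger_gap: 0.0004
```

>>> {"fn": "servo_tool", "kwargs": {"moves": [[0,0.0004,0,0,0,0,0],[0,0,0,0,0,0,0]]}}

```text
time: 26.75
tool_pos: [0.512, 0.2155, 0.0762]
tool_rot: [-1.183, 1.247, -1.247]
wrist_force: [-1.6, 3.8, 12.9]
finger_gap: 0.0006
```

The lever is at its stop: z is steady at 76.2 mm, the predicted level height, while the force climbs. I'll retreat.

>>> {"fn": "servo_tool", "kwargs": {"moves": [[0,-0.003,0,0,0,0,0],[0,-0.01,0,0,0,0,0],[0,-0.03,0,0,0,0,0],[0,-0.04,0,0,0,0,0],[0,-0.04,0,0,0,0,0],[-0.04,0,0,0,0,0,0],[-0.05,0,0,0,0,0,0],[-0.05,0,0,0,0,0,0],[-0.05,0,0,0,0,0,0],[-0.03,0,0,0,0,0,0],[0,0,0,0,0,0,0]]}}

```text
time: 28.12
tool_pos: [0.5226, 0.4362, 0.1972]
tool_rot: [-1.187, 1.245, -1.246]
wrist_force: [-0.7, -0.3, 0.1]
finger_gap: 0.0005
```

```bash
python3 -c "
from h import *
a,d=robot.read_camera('scene');b,_=robot.read_camera('top')
T=robot.calibration('top');print('well px',proj(T,[.5085,.1656,.045]),'rod grip px',proj(T,[.5094,.1635,.11]))
x=cv2.resize(a[130:210,205:305,::-1],None,fx=6,fy=6,interpolation=cv2.INTER_CUBIC)[:, :]
y=cv2.resize(b[185:233,172:262,::-1],None,fx=6,fy=6,interpolation=cv2.INTER_CUBIC)[:288,:540]
y=cv2.resize(y,(200,107))
cv2.imwrite('pics/s8.png',np.hstack([x,np.vstack([y,np.zeros((480-107,200,3),np.uint8)])]))"
```

```text
well px [212.98812724 217.9919569 ] rod grip px [211.72963287 216.87856001]
```

View pics/s8.png

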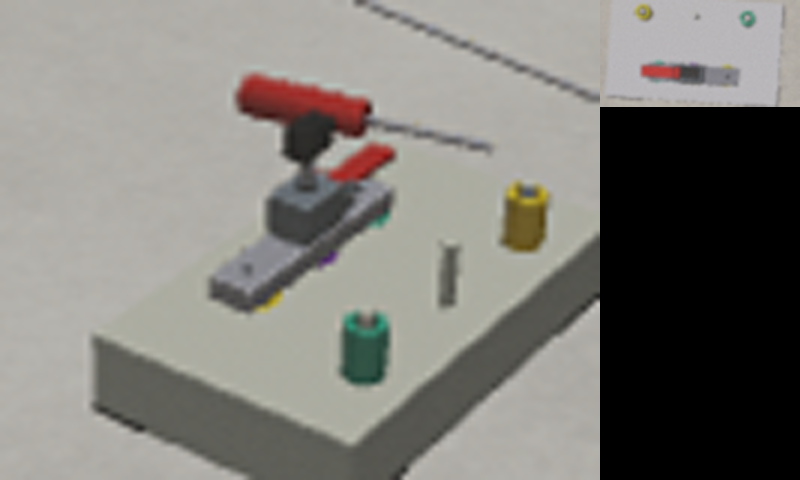

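The gauge stands flat over the purple well with its lever level, and the arm is well clear. I'm handing in.

```bash
python3 -c "
from workcell import robot
print(robot.hand_in())"
```

```text
the job is handed in; nothing more can be done
None
```

The gauge is standing over the purple well with its rod on the floor and the lock lever fully down. I handed the job in at about 28 s; no verdict was reported.

- **Placing:** I picked the gauge up by its grip, set it flat on the block, and lowered the rod at TCP (0.509, 0.163). The two cameras put the well centre at (0.5085, 0.1656) from the top and (0.510, 0.164) from the scene view. They disagree by about 2 mm, which is inside the 4.5 mm allowed.
- **Depth:** The wrist force stayed near 1–2 N as the rod slid, then rose to 5.5 N at about 33 mm of slide. That puts the well about 29 mm deep. The press was well under 15 N, and I had cut the grip to 5 N beforehand so the fingers would slip first.
- **Lock:** I pressed the lever until it stopped at 76.2 mm, the height expected for a level lever, where the force rose sharply to 13 N.
- **Last checks:** The final pictures show the gauge flat, the lever level, the sleeves on the block in place, and the arm well clear. I did not measure the tip's bearing force after letting go, or the exact distance from the tip to the well's centre. I did not check the items away from the block for movement at the end, but the arm never came near them.
- **Side forces:** The wrist felt up to about 4 N sideways during lowering. I relieved it with small shifts, and the base did not visibly move.

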